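Start a hotplate stirrer in the safe order

ROBOT

A 6-joint arm with a two-finger parallel gripper is mounted at the origin on a cart in front of the work surface, level with it; the furniture and walls round the work are solid. World frame = base frame: x ahead of the robot, y to its left, z up, the work surface at z = 0. Lengths are in mm, angles in degrees, forces in N, time in s.
With the tool pointing down it reaches from about 300 to 850 mm from the base axis. Payload 4.2 kg.
Tool frame: the origin (TCP) lies at the very end of the fingers, on their centre line; the grasp point (between the pads) lies 19 mm behind it (r.pinch_z is the distance from the TCP to the grasp point, in mm); z points along the fingers, y is the line along which they close (so a half turn about z gives the same grasp; the last joint's range is limited). The gripper opens to 91 mm and grips with 3 to 60 N. Pads are 32 mm wide; open, the fingers measure 118 mm over their backs; the gripper's body (76 mm by 178 mm) begins 60 mm behind the grasp point.
Start: joints at [72.708, 18.312, 89.639, -0, 72.044, -1.146], TCP at [159.901, 552.336, 213.976] pointing down, gripper open.
Joint ranges: [-177.97, 177.97], [-48.28, 115.42], [12.27, 149.76], [-77.06, 257.06], [2.81, 150.46], [-146.56, 146.56]. Speed limits (degrees/s): [147.25, 147.25, 180, 180, 180, 180].

INTERFACE

Orientations are given as [roll, pitch, yaw] about the fixed x, y, z axes, in that order (R = Rz(yaw) Ry(pitch) Rx(roll)).
In Python, from bench import r gives the robot as it stands.
- The arm moves only by the shell command python3 -m inch 'ROWS'. ROWS is JSON, a list of rows, each an object with "dp": the shift along the tool's x, y, z in m, a list of three; "roll": the turn about the tool's z in degrees; "jaw": the closure, from 0 (fully open) to 1 (shut). In form: [{"dp": [dx, dy, dz], "roll": roll, "jaw": jaw}, ...]. A call has 1 to 12 rows; each row is the pose to reach, as a shift and turn from the pose commanded when the call began, along the tool's axes at that moment; what a row does not reach only later rows make up. A row lasts 1/12 s, in which the tool goes at most 41.7 mm and 7.16 degrees, less where a joint would pass 70% of its speed; a pose out of reach is approached as far as the arm can. A call with a gripper value outside its range is refused whole. The fingers move at their own pace and stop on an object; the grip force is fixed at half the most. Time passes only in rows, so rows that repeat a pose let the fingers close. It gives the time, the measured TCP pose, the force, the opening and the grip force at its end, in the units of the state.
- r.read_state(): the state, without advancing time (a new reading comes with each control period).
- r.camera(name): name is "scene" or "side" or "wrist"; returns a dict with "frame" (480x640x3 uint8, blue, green, red), "depth" (480x640 float32, mm along the optical axis (not along the pixel's ray), 0 where there is no reading), "fx", "fy", "cx", "cy" (pixels), "dist" ([k1, k2, p1, p2, k3] as OpenCV has them; the pictures are not rectified), "R" (3x3) and "t" (3): a world point X has camera coordinates R X + t. Camera axes: x right, y down, z forward; pixel columns grow to the right and rows downward; lengths in mm; the calibration is good to about 2 mm. A picture is of the moment at which its call begins.
- r.close_job(): hands the job in; it is judged then, once.
The state is a dict: "time": time; "joint_pos": joint angles; "qd": joint speeds; "tau": joint torques, N m; "eef_pos": TCP position; "tool_rot": TCP orientation; "ft_force": force on the tool from outside, world axes, zero at the start; "torque": the same for the moment, N m; "gripper_width": finger opening in mm; "grip_force": force on a finger pad.
Only numpy, scipy, OpenCV 4.12 (cv2) and the standard library are available. Lean on these libraries where they do the work, as an engineer would, in place of code of your own. Each camera call takes 0.05 s, during which the arm holds its last target. There are 200 camera calls.

TASK

Start the hotplate stirrer with the vial block on it: lightly press down the front end of the mains rocker (middle of the front deck) so that it snaps on, then that of the stirring rocker (right), and last that of the heating rocker (left), so that nothing is ever heated unstirred. All three stay on at the end. Press only: do not pick anything up, shove the stirrer, disturb the vials, or displace the bottle, jar, cylinder and timer beside it.

Things in the scene. Friction and masses are not known exactly. Their poses are not given: they have to be found in the camera images.
- stirrer: White hotplate stirrer, 210 deep x 150 wide x 98 mm high, 2.4 kg, loose on the desk. Origin: centre of its underside; x from its front (robot side) to its back, y to its left, z up. Front 85 mm: deck 50 to 55 mm high, three rockers in a row 50 mm apart, 25 mm of bare deck between and 20 mm before them. Behind: housing, hot plate top at 98 mm. Over 35 N, or 10 mm of shift, is a shove.
- mains_end (a point): Black rocker switch, 36 mm long front to back, 30 mm wide, middle of the row, power mark behind it. Point: middle of the top edge of its FRONT end (white line), which when off stands 12 mm above the deck, the highest part. 2 to 4 N moves it 4 mm down past level, then it snaps on (7 mm in all) and stays. The pivot is 17 mm behind: centre a broad tip on or just before the point, or it jams on the far half.
- stirring_end (a point): Black rocker switch, 36 mm long front to back, 20 mm wide, right end of the row (stirrer's -y side), arc-arrow mark behind it. Point: middle of the top edge of its FRONT end (white line), which when off stands 12 mm above the deck, the highest part. 2 to 4 N moves it 4 mm down past level, then it snaps on (7 mm in all) and stays. The pivot is 17 mm behind: centre a broad tip on or just before the point, or it jams on the far half.
- heating_end (a point): Black rocker switch, 36 mm long front to back, 20 mm wide, left end of the row (stirrer's +y side), three wavy lines behind it. Point: middle of the top edge of its FRONT end (white line), which when off stands 12 mm above the deck, the highest part. 2 to 4 N moves it 4 mm down past level, then it snaps on (7 mm in all) and stays. The pivot is 17 mm behind: centre a broad tip on or just before the point, or it jams on the far half.
- mains_switch (a joint): Rocker angle in rad: 0 = off (front end up), 0.40 = on (front end fully down); it snaps to one or the other, level is 0.20, so above 0.34 is on.
- stirring_switch (a joint): Rocker angle in rad: 0 = off (front end up), 0.40 = on (front end fully down); it snaps to one or the other, level is 0.20, so above 0.34 is on.
- heating_switch (a joint): Rocker angle in rad: 0 = off (front end up), 0.40 = on (front end fully down); it snaps to one or the other, level is 0.20, so above 0.34 is on.
- block_centre (a point): Aluminium vial block 70 x 70 x 28 mm, loose on the hot plate, with three vials in its four wells; point at its centre. Must stay where it is (to 10 mm).
- vial_0: Small 12 mm crimp-cap vial, 34 mm tall, standing 20 mm deep in a well of the block, its cap top about 140 mm above the desk; origin at its foot. Must stay where it is (to 10 mm).
- vial_1: Small 12 mm crimp-cap vial, 34 mm tall, standing 20 mm deep in a well of the block, its cap top about 140 mm above the desk; origin at its foot. Must stay where it is (to 10 mm).
- vial_2: Small 12 mm crimp-cap vial, 34 mm tall, standing 20 mm deep in a well of the block, its cap top about 140 mm above the desk; origin at its foot. Must stay where it is (to 10 mm).
- amber_bottle_centre (a point): Bystander right of the stirrer: brown screw-cap bottle, 56 mm across, 118 mm tall; point half-way up. Must not be displaced more than 15 mm or tipped.
- powder_jar_centre (a point): Bystander right of the switch deck: jar with a black lid, 48 mm across, 60 mm tall; point half-way up. Must not be displaced more than 15 mm or tipped.
- cylinder_centre (a point): Bystander left of the stirrer: measuring cylinder on a hexagonal foot, 48 x 56 mm at the foot, 133 mm tall; point half-way up. Must not be displaced more than 15 mm or tipped.
- timer_centre (a point): Bystander left of the switch deck: small wedge-shaped bench timer 47 x 62 x 52 mm; it has nothing to do with the stirrer; point half-way up. Must not be displaced more than 15 mm or tipped.

How it is judged (in metres and radians):
On the way, in this order (a step that is already met when the one before it is completed fails the run):
1. the mains rocker is on (value of joint mains_switch above 0.34 rad and value of joint each of stirring_switch, heating_switch below 0.2 rad), for 0.1 s.
2. the stirring rocker is on, mains still on, heating still off (value of joint each of mains_switch, stirring_switch above 0.34 rad and value of joint heating_switch below 0.2 rad), for 0.1 s.
3. the heating rocker is on, mains and stirring still on (value of joint each of mains_switch, stirring_switch, heating_switch above 0.34 rad), for 0.1 s.
At the end, for the whole second after the job is handed in: All three rockers are on (each above 0.34 rad of 0.40); the stirrer, the vial block and the vials are within 10 mm of where they were, and the bottle, jar, cylinder and timer within 15 mm (all of step 3 and distance of each of stirrer, block_centre, vial_0, vial_1, vial_2 from where it was at the start of the episode below 0.01 m and distance of each of amber_bottle_centre, powder_jar_centre, cylinder_centre, timer_centre from where it was at the start of the episode below 0.015 m and linear speed of stirrer below 0.01 m/s); the robot touches nothing.
It fails at once if stirring or heating switched on before the mains, or heating while the stirring is off ((value of joint mains_switch below 0.2 rad and value of joint any of stirring_switch, heating_switch above 0.25 rad) or (value of joint stirring_switch below 0.2 rad and value of joint heating_switch above 0.25 rad)).
It fails at once if the stirrer pushed with more than 35 N (contact force between any of the arm, the fingers and stirrer above 35 N).
It fails at once if the stirrer shoved or lifted (moved more than 10 mm) (distance of stirrer from where it was at the start of the episode above 0.01 m).
It fails at once if the vial block or a vial displaced or lifted (distance of any of block_centre, vial_0, vial_1, vial_2 from where it was at the start of the episode above 0.01 m).
It fails at once if a bystander displaced, tipped or lifted (distance of any of amber_bottle_centre, powder_jar_centre, cylinder_centre, timer_centre from where it was at the start of the episode above 0.015 m or angle between any of amber_bottle_centre, powder_jar_centre, cylinder_centre, timer_centre's own z axis and vertical above 0.2 rad).
It also fails if it takes over 35 s, if anything falls off the work surface, if the arm or the gripper's body presses on something with over 40 N, if the wrist force passes 120 N, or if a joint passes its speed limit or range.

## Working session

There is one attempt and no reset: what is moved stays moved. The work goes in short steps, Python scripts to look and compute and a shell command to move; the robot and the scene stay as the last step left them, time stands still between calls to the robot, and variables do not carry over. Pictures are saved under pics/ and viewed, at most 10 in all, crops included, and the job is handed in when it is done.

```bash
mkdir -p pics; ls; cat > h.py <<'E'
import numpy as np, cv2
from bench import r
def pt(c,u,v,z=None):
    K=np.array([[c["fx"],0,c["cx"]],[0,c["fy"],c["cy"]],[0,0,1]])
    n=cv2.undistortPoints(np.array([[[u,v]]],float),K,np.array(c["dist"],float))[0,0]
    R=np.array(c["R"]);t=np.array(c["t"])
    d=np.array([n[0],n[1],1.])
    if z is None: return R.T@(d*float(c["depth"][int(v),int(u)])-t)
    o=-R.T@t; w=R.T@d
    return o+w*(z-o[2])/w[2]
E
python3 - <<'E'
from h import *
import pickle
for n in ("scene","side"):
    c=r.camera(n); cv2.imwrite(f"pics/{n}1.png",c["frame"]); pickle.dump(c,open(f"{n}.pkl","wb"))
    print(n,-np.array(c["R"]).T@np.array(c["t"]))
s=r.read_state(); print(s["time"],s["eef_pos"],s["tool_rot"],s["ft_force"])
E
```

```text
pics
scene [ 45.90166986 -40.0518879  754.30892756]
side [ 266.23644485 -450.49287841  541.15931721]
0.1 [159.77590279 551.87364972 213.18804767] [-1.79906232e+02 -1.61443884e-03  1.63852464e+02] [-0.7680683   0.46550509  0.40227879]
```

View pics/scene1.png

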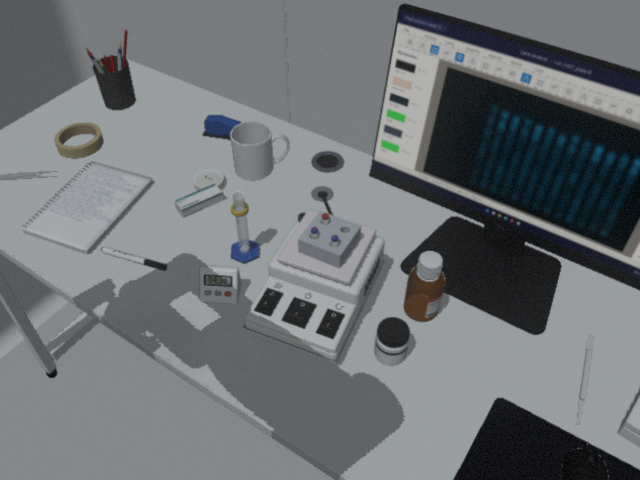

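View pics/side1.png

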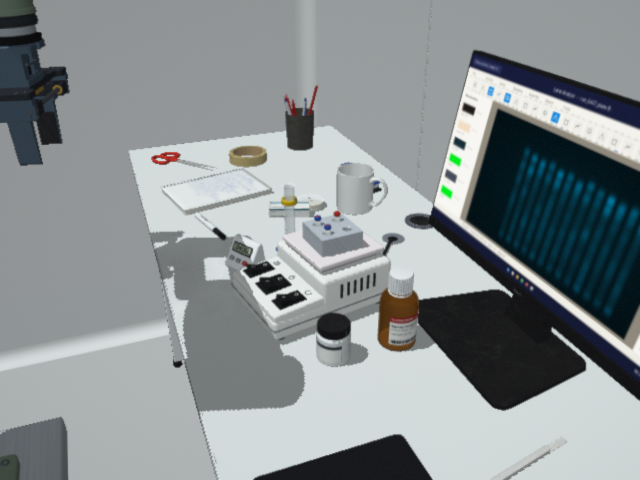

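Scene view: the three rockers are near (268,302) heating, (299,312) mains and (332,322) stirring. The timer is at (219,284), the jar at (392,340) and the arm is clear of the stirrer. Next I enlarge the deck and measure the rockers as dark contours.

```bash
python3 - <<'E'
from h import *
import pickle
c=pickle.load(open("scene.pkl","rb")); f=c["frame"]
x0,y0,x1,y1=235,270,395,370
cv2.imwrite("pics/crop1.png",cv2.resize(f[y0:y1,x0:x1],None,fx=5,fy=5,interpolation=cv2.INTER_CUBIC))
g=cv2.cvtColor(f,cv2.COLOR_BGR2GRAY)
m=(g<60).astype(np.uint8); m[:280]=0;m[350:]=0;m[:,:245]=0;m[:,355:]=0
for k in cv2.findContours(m,cv2.RETR_EXTERNAL,cv2.CHAIN_APPROX_NONE)[0]:
    if cv2.contourArea(k)<60: continue
    b=cv2.boxPoints(cv2.minAreaRect(k)); print(cv2.contourArea(k))
    for p in b: print(p.round(1),pt(c,*p,60).round(1))
for u,v in ((252,318),(285,330),(335,345)): print(u,v,pt(c,u,v))
E
```

```text
404.5
[316.3 331.7] [449.1 231.1  60. ]
[327.8 307.7] [493.9 241.1  60. ]
[343.4 315.1] [495.3 214.8  60. ]
[332.  339.2] [450.9 205.8  60. ]
543.0
[282.2 319.6] [439.  283.8  60. ]
[294.6 294.8] [486.3 295.4  60. ]
[315.4 305.2] [487.5 258.7  60. ]
[303. 330.] [440.9 248.5  60. ]
363.5
[254.6 309.8] [430.6 327.8  60. ]
[268.3 285.7] [478.2 338.7  60. ]
[282.1 293.6] [477.6 312.3  60. ]
[268.4 317.6] [430.6 302.5  60. ]
252 318 [422.72441268 327.57765697  48.73181838]
285 330 [432.50193316 274.57212613  49.0817794 ]
335 345 [450.69842463 200.3641743   50.18795959]
```

View pics/crop1.png

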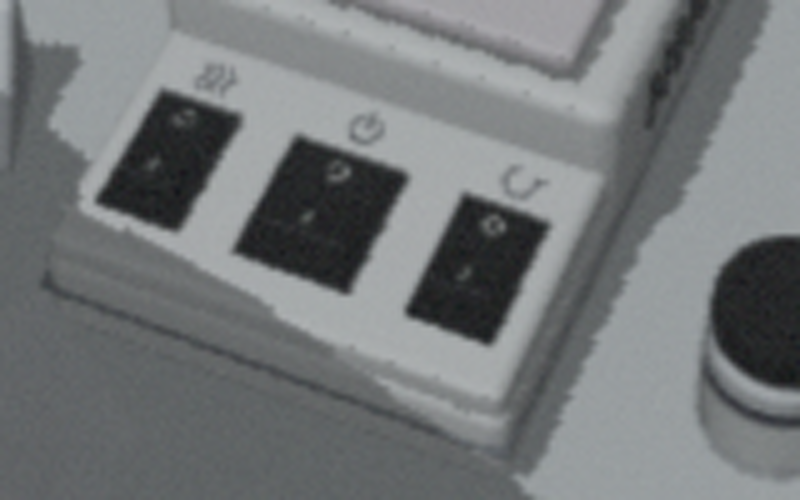

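Crop: the rockers' black outlines are clear, and mains has a faint front-edge line at crop (305,230), which is pixel (296,316). The 50 mm pitch and about 12° yaw agree with the given sizes. Now I work out the hover shift.

```bash
cat >> h.py <<'E'
from scipy.spatial.transform import Rotation as Ro
def delta(target,s=None):
    s=s or r.read_state()
    return (Ro.from_euler("xyz",s["tool_rot"],degrees=True).as_matrix().T@(np.array(target)-s["eef_pos"])/1000).round(4)
E
python3 - <<'E'
from h import *
import pickle
c=pickle.load(open("scene.pkl","rb"))
p=pt(c,296,316,63); print("line",p, "frontbottom",[pt(c,*q,51).round(1) for q in ((261.5,313.7),(292.6,324.8),(324.2,335.5))])
x=np.array([.979,.204,0])
t=p-10*x; t[2]=170; print(t, delta(t), np.linalg.norm(delta(t)))
E
```

```text
line [453.64955772 269.63740321  63.        ] frontbottom [array([435.6, 319.6,  51. ]), array([445.1, 270. ,  51. ]), array([455.2, 221.6,  51. ])]
[443.85955772 267.59740321 170.        ] [-0.3519 -0.194   0.0435] 0.404180479489052
```

```bash
python3 -m inch '[{"dp":[-0.03,-0.016,0],"roll":-3,"jaw":1},{"dp":[-0.06,-0.033,0],"roll":-6,"jaw":1},{"dp":[-0.09,-0.05,0],"roll":-9,"jaw":1},{"dp":[-0.12,-0.066,0],"roll":-12,"jaw":1},{"dp":[-0.155,-0.085,0],"roll":-15,"jaw":1},{"dp":[-0.19,-0.105,0],"roll":-18,"jaw":1},{"dp":[-0.225,-0.124,0],"roll":-21,"jaw":1},{"dp":[-0.26,-0.143,0],"roll":-24,"jaw":1},{"dp":[-0.29,-0.16,0],"roll":-27,"jaw":1},{"dp":[-0.32,-0.176,0.015],"roll":-27.5,"jaw":1},{"dp":[-0.34,-0.188,0.03],"roll":-27.5,"jaw":1},{"dp":[-0.352,-0.194,0.04],"roll":-27.5,"jaw":1}]'
python3 -m inch '[{"dp":[0,0,0],"roll":0,"jaw":1},{"dp":[0,0,0],"roll":0,"jaw":1}]'
python3 - <<'E'
from h import *
c=r.camera("wrist"); cv2.imwrite("pics/w1.png",c["frame"])
import pickle; pickle.dump(c,open("w.pkl","wb"))
s=r.read_state(); print(s["time"],s["eef_pos"],s["tool_rot"],s["ft_force"],s["gripper_width"])
E
```

```text
time: 1.1
eef_pos: [445.0, 265.6, 172.5]
tool_rot: [-179.9, -0.1, -168.8]
ft_force: [0.2, 0.1, -0.1]
gripper_width: 14.2
grip_force: 0.0
time: 1.27
eef_pos: [443.6, 268.1, 173.3]
tool_rot: [180.0, -0.1, -168.7]
ft_force: [0.9, -0.2, -0.4]
gripper_width: 1.3
grip_force: 0.0
1.3167 [443.59180691 268.83208518 174.02596843] [ 1.79959293e+02 -3.47217259e-02 -1.68644445e+02] [-0.12047976  0.86156832  0.638705  ] 0.48934117172304975
```

View pics/w1.png

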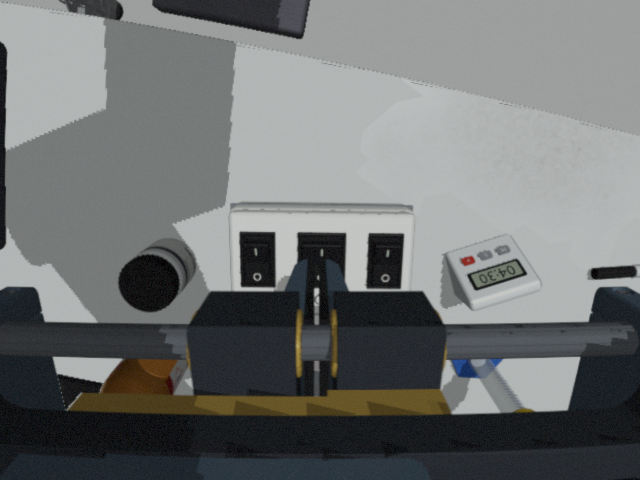

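Wrist view: three rockers in a row with their front ends at about v=234, heating at right (385), mains (322) and stirring (257). The yaw looks aligned. Now I measure them at close range.

```bash
python3 - <<'E'
from h import *
import pickle
c=pickle.load(open("w.pkl","rb")); f=c["frame"]
cv2.imwrite("pics/w1c.png",cv2.resize(f[195:295,230:415],None,fx=4,fy=4,interpolation=cv2.INTER_CUBIC))
print("cam",-np.array(c["R"]).T@np.array(c["t"]))
g=cv2.cvtColor(f,cv2.COLOR_BGR2GRAY)
for u in (257,322,385):
    print(u,g[225:265,u-6:u+7].mean(1).round().astype(int).tolist())
for v in (240,):
    print(g[v,232:412].tolist())
E
```

```text
cam [369.25883773 254.21803726 343.87476848]
257 [196, 196, 196, 196, 195, 190, 161, 70, 38, 28, 21, 26, 32, 29, 26, 20, 18, 17, 21, 29, 34, 24, 23, 34, 45, 46, 45, 45, 43, 41, 31, 20, 21, 23, 19, 19, 22, 22, 25, 26]
322 [196, 196, 196, 196, 196, 195, 185, 136, 60, 46, 29, 23, 30, 31, 29, 27, 22, 17, 17, 25, 35, 36, 24, 26, 36, 44, 44, 49, 46, 45, 42, 30, 23, 21, 27, 30, 28, 26, 29, 28]
385 [195, 196, 196, 196, 195, 195, 195, 180, 108, 45, 43, 27, 22, 29, 28, 28, 26, 20, 20, 20, 28, 38, 31, 20, 29, 41, 46, 48, 47, 46, 44, 41, 25, 19, 21, 22, 22, 21, 22, 22]
[187, 195, 196, 195, 197, 194, 186, 117, 45, 29, 24, 26, 24, 20, 19, 22, 20, 26, 26, 27, 20, 20, 22, 20, 17, 19, 18, 13, 25, 19, 26, 19, 26, 23, 17, 30, 22, 24, 26, 24, 20, 26, 61, 138, 190, 196, 194, 195, 196, 196, 196, 195, 196, 196, 196, 195, 194, 196, 195, 196, 196, 196, 197, 195, 183, 141, 57, 23, 27, 21, 33, 24, 24, 23, 28, 29, 25, 26, 31, 25, 23, 26, 25, 32, 23, 28, 30, 29, 29, 29, 23, 28, 30, 28, 24, 29, 23, 28, 26, 26, 29, 25, 26, 27, 27, 30, 30, 28, 33, 28, 28, 24, 31, 71, 148, 191, 195, 196, 194, 195, 194, 195, 195, 194, 194, 196, 197, 195, 195, 194, 194, 195, 197, 196, 191, 163, 86, 29, 20, 26, 25, 24, 32, 31, 33, 31, 26, 25, 30, 25, 30, 27, 23, 33, 29, 34, 22, 27, 29, 27, 26, 29, 30, 27, 32, 31, 31, 28, 21, 25, 31, 87, 168, 194, 196, 195, 194, 196, 191, 188]
```

View pics/w1c.png

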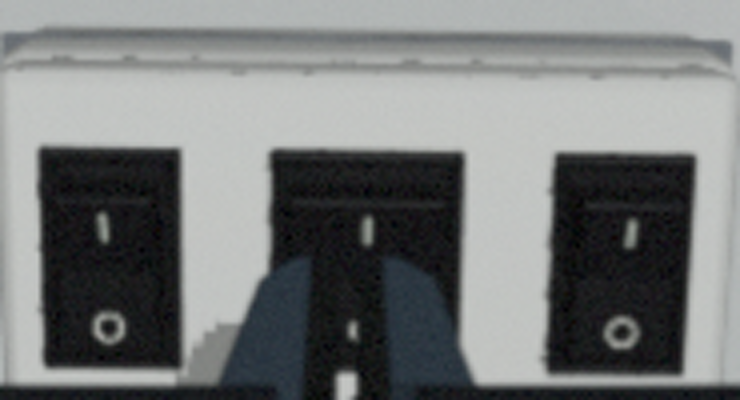

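Crop: the white front-edge lines are clear at crop (101,202), (368,204) and (633,207), about 13 px behind the bezel fronts.

```bash
python3 - <<'E'
from h import *
import pickle
c=pickle.load(open("w.pkl","rb"))
P=[pt(c,230+u/4,195+v/4,63) for u,v in ((101,202),(368,204),(633,207))]
for p in P: print(p.round(1))
a=P[2]-P[0]; print("pitch",np.linalg.norm(a)/2,"yaw",np.degrees(np.arctan2(-a[0],a[1])))
y=a/np.linalg.norm(a); x=np.array([y[1],-y[0],0])
s=r.read_state(); print(s["eef_pos"])
for p in P:
    t=p-7*x; t[2]=66; print(t.round(1),delta(t,s))
E
```

```text
[461.9 226.3  63. ]
[452.5 275.4  63. ]
[443.4 324.3  63. ]
pitch 49.88855032538901 yaw 10.644833977081296
[443.59180691 268.83208518 174.02596843]
[455. 225.  66.] [-0.0026 -0.0453  0.108 ]
[445.6 274.1  66. ] [-0.0031  0.0047  0.108 ]
[436.5 323.   66. ] [-0.0038  0.0545  0.1081]
```

```bash
python3 -m inch '[{"dp":[-0.001,0.001,0.03],"roll":0,"jaw":1},{"dp":[-0.002,0.003,0.06],"roll":0,"jaw":1},{"dp":[-0.003,0.003,0.085],"roll":0,"jaw":1},{"dp":[-0.003,0.003,0.1],"roll":0,"jaw":1},{"dp":[-0.003,0.003,0.105],"roll":0,"jaw":1},{"dp":[-0.003,0.003,0.105],"roll":0,"jaw":1},{"dp":[-0.003,0.003,0.105],"roll":0,"jaw":1}]'
python3 - <<'E'
from h import *
c=r.camera("side"); cv2.imwrite("pics/s2.png",cv2.resize(c["frame"][200:350,190:390],None,fx=4,fy=4,interpolation=cv2.INTER_CUBIC))
s=r.read_state(); print(s["time"],s["eef_pos"],s["ft_force"])
E
```

```text
time: 1.9
eef_pos: [446.7, 272.9, 70.1]
tool_rot: [179.9, 0.1, -168.6]
ft_force: [-0.0, -0.6, -0.1]
gripper_width: 0.6
grip_force: 0.0
1.95 [447.08135659 272.85591098  70.45636377] [ 0.13003143 -0.59947188 -0.04478241]
```

View pics/s2.png

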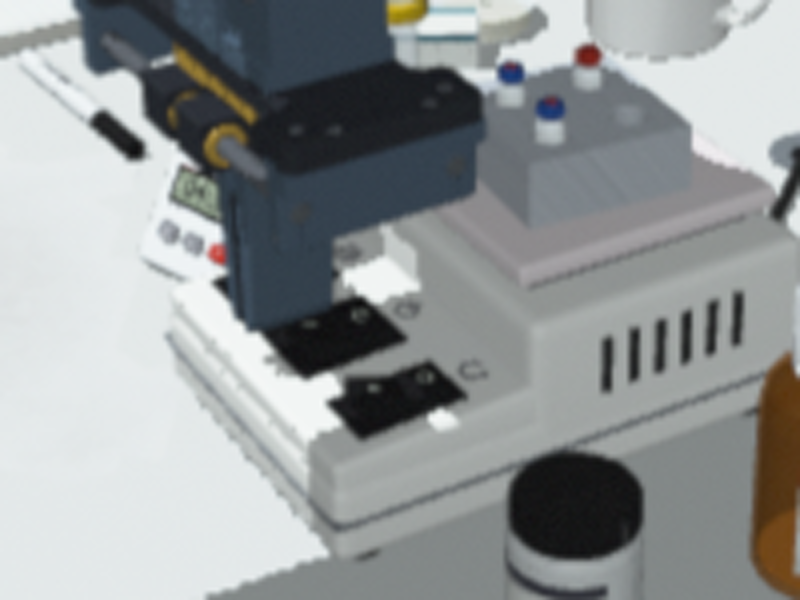

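The tip is just above the front end of the mains rocker (about (280,310) in the crop) and clear of its neighbours and the vial block. I press gently.

```bash
python3 -m inch '[{"dp":[0.002,0,0.002],"roll":0,"jaw":1},{"dp":[0.002,0,0.004],"roll":0,"jaw":1},{"dp":[0.002,0,0.006],"roll":0,"jaw":1},{"dp":[0.002,0,0.007],"roll":0,"jaw":1},{"dp":[0.002,0,0.008],"roll":0,"jaw":1},{"dp":[0.002,0,0.009],"roll":0,"jaw":1},{"dp":[0.002,0,0.009],"roll":0,"jaw":1}]'
python3 -m inch '[{"dp":[0,0,0.001],"roll":0,"jaw":1},{"dp":[0,0,0.001],"roll":0,"jaw":1}]'
python3 -m inch '[{"dp":[0,0,0.001],"roll":0,"jaw":1},{"dp":[0,0,0.001],"roll":0,"jaw":1}]'
```

```text
time: 2.53
eef_pos: [444.6, 271.2, 59.7]
tool_rot: [-180.0, 0.0, -168.6]
ft_force: [0.2, 0.1, -0.7]
gripper_width: 0.3
grip_force: 0.0
time: 2.7
eef_pos: [444.6, 271.2, 58.7]
tool_rot: [-180.0, -0.0, -168.6]
ft_force: [-0.0, 0.1, -0.4]
gripper_width: 0.1
grip_force: 0.0
time: 2.87
eef_pos: [444.6, 271.3, 57.8]
tool_rot: [180.0, 0.0, -168.6]
ft_force: [0.3, 0.7, 0.6]
gripper_width: 0.8
grip_force: 0.1
```

```bash
python3 -m inch '[{"dp":[0,0,0.001],"roll":0,"jaw":1},{"dp":[0,0,0.001],"roll":0,"jaw":1}]'
python3 -m inch '[{"dp":[0,0,0.001],"roll":0,"jaw":1},{"dp":[0,0,0.001],"roll":0,"jaw":1}]'
```

```text
time: 3.03
eef_pos: [444.7, 271.3, 57.6]
tool_rot: [180.0, 0.0, -168.6]
ft_force: [-1.2, -1.3, 4.0]
gripper_width: 0.2
grip_force: 2.1
time: 3.2
eef_pos: [444.8, 271.3, 57.4]
tool_rot: [180.0, 0.1, -168.6]
ft_force: [-2.4, -1.8, 10.5]
gripper_width: 0.9
grip_force: 5.1
```

```bash
python3 -m inch '[{"dp":[0,0,-0.01],"roll":0,"jaw":1},{"dp":[0,0,-0.03],"roll":0,"jaw":1},{"dp":[0,0,-0.05],"roll":0,"jaw":1},{"dp":[0,0,-0.05],"roll":0,"jaw":1}]'
python3 - <<'E'
from h import *
a=r.camera("wrist")["frame"]; b=r.camera("side")["frame"]
s=r.read_state(); print(s["time"],s["eef_pos"],s["ft_force"])
import numpy as np
A=cv2.resize(a[150:300,190:450],(780,450),interpolation=cv2.INTER_CUBIC)
cv2.imwrite("pics/w3.png",A)
cv2.imwrite("pics/s3.png",cv2.resize(b[250:325,220:330],None,fx=7,fy=7,interpolation=cv2.INTER_CUBIC))
E
```

```text
time: 3.53
eef_pos: [446.7, 272.6, 109.7]
tool_rot: [179.9, 0.4, -168.6]
ft_force: [-0.1, 0.6, 0.6]
gripper_width: 0.4
grip_force: 0.0
3.6333 [444.80970557 271.49138182 106.59155453] [-0.83224275  0.96439485 -1.8423729 ]
```

View pics/s3.png

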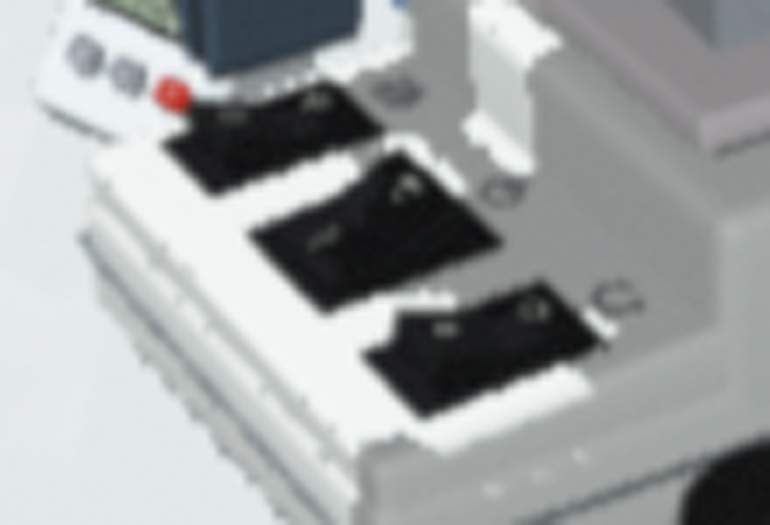

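The side view shows the mains rocker flipped: its rear end is up at (400,160) and its front is down. Stirring and heating are still off. Stirring is next, 50 mm to the right (tool -y).

```bash
python3 -m inch '[{"dp":[0,-0.025,0],"roll":0,"jaw":1},{"dp":[0,-0.05,0],"roll":0,"jaw":1},{"dp":[0,-0.05,0.015],"roll":0,"jaw":1},{"dp":[0,-0.05,0.03],"roll":0,"jaw":1},{"dp":[0,-0.05,0.037],"roll":0,"jaw":1},{"dp":[0,-0.05,0.037],"roll":0,"jaw":1}]'
python3 -m inch '[{"dp":[0,0,0.002],"roll":0,"jaw":1},{"dp":[0,0,0.004],"roll":0,"jaw":1},{"dp":[0,0,0.006],"roll":0,"jaw":1},{"dp":[0,0,0.008],"roll":0,"jaw":1},{"dp":[0,0,0.009],"roll":0,"jaw":1},{"dp":[0,0,0.01],"roll":0,"jaw":1},{"dp":[0,0,0.011],"roll":0,"jaw":1},{"dp":[0,0,0.011],"roll":0,"jaw":1}]'
```

```text
time: 4.13
eef_pos: [452.5, 221.3, 66.6]
tool_rot: [-179.9, -0.3, -168.7]
ft_force: [-0.6, -0.1, -0.3]
gripper_width: 1.0
grip_force: 0.0
time: 4.8
eef_pos: [454.6, 222.3, 57.9]
tool_rot: [180.0, 0.0, -168.6]
ft_force: [0.5, -0.2, 0.8]
gripper_width: 0.4
grip_force: 0.1
```

```bash
python3 -m inch '[{"dp":[0,0,0.001],"roll":0,"jaw":1},{"dp":[0,0,0.001],"roll":0,"jaw":1}]'
python3 -m inch '[{"dp":[0,0,-0.015],"roll":0,"jaw":1},{"dp":[0,0,-0.035],"roll":0,"jaw":1},{"dp":[0,0,-0.05],"roll":0,"jaw":1},{"dp":[0,0.035,-0.05],"roll":0,"jaw":1},{"dp":[0,0.07,-0.05],"roll":0,"jaw":1},{"dp":[0,0.1,-0.05],"roll":0,"jaw":1},{"dp":[0,0.1,-0.05],"roll":0,"jaw":1},{"dp":[0,0.1,-0.05],"roll":0,"jaw":1}]'
python3 - <<'E'
from h import *
b=r.camera("side")["frame"]
s=r.read_state(); print(s["time"],s["eef_pos"],s["ft_force"])
cv2.imwrite("pics/s4.png",cv2.resize(b[250:325,220:330],None,fx=7,fy=7,interpolation=cv2.INTER_CUBIC))
E
```

```text
time: 4.97
eef_pos: [454.6, 222.3, 57.6]
tool_rot: [180.0, 0.0, -168.7]
ft_force: [-0.8, -0.3, 4.8]
gripper_width: 0.6
grip_force: 2.3
time: 5.63
eef_pos: [434.3, 321.3, 106.8]
tool_rot: [-180.0, 0.0, -168.5]
ft_force: [-1.2, -0.2, 0.0]
gripper_width: 0.3
grip_force: 0.0
5.6833 [434.30667203 320.22987223 106.67496772] [0.84230906 0.90422581 0.22740081]
```

View pics/s4.png

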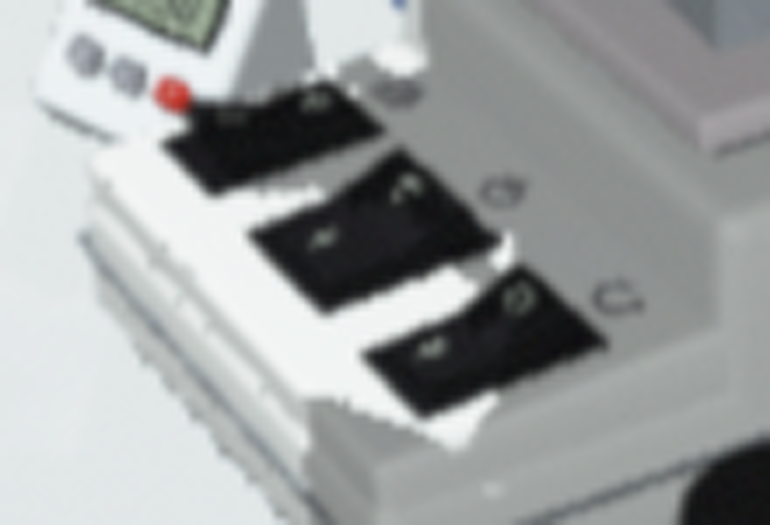

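Stirring is on as well: its rear end is up at (520,265). Heating is still off. Before pressing heating I check that the gripper body clears the cylinder.

```bash
python3 - <<'E'
from h import *
import pickle
c=pickle.load(open("scene.pkl","rb"))
print("cyl foot",pt(c,245,252,10),"top",pt(c,238,200,133),"timer",pt(c,219,275,52))
E
```

```text
cyl foot [546.47769039 444.26132006  10.        ] top [544.02454475 442.6824242  133.        ] timer [457.15445805 420.0112557   52.        ]
```

The cylinder at x≈545, y≈443 is well outside the body's footprint (x<475, y<410), so I press heating.

```bash
python3 -m inch '[{"dp":[0,0.001,0.015],"roll":0,"jaw":1},{"dp":[0,0.001,0.03],"roll":0,"jaw":1},{"dp":[0,0.001,0.037],"roll":0,"jaw":1},{"dp":[0,0.001,0.039],"roll":0,"jaw":1},{"dp":[0,0.001,0.041],"roll":0,"jaw":1},{"dp":[0,0.001,0.043],"roll":0,"jaw":1},{"dp":[0,0.001,0.045],"roll":0,"jaw":1},{"dp":[0,0.001,0.046],"roll":0,"jaw":1},{"dp":[0,0.001,0.047],"roll":0,"jaw":1},{"dp":[0,0.001,0.048],"roll":0,"jaw":1},{"dp":[0,0.001,0.048],"roll":0,"jaw":1}]'
python3 -m inch '[{"dp":[0,0,0.001],"roll":0,"jaw":1},{"dp":[0,0,0.001],"roll":0,"jaw":1}]'
```

```text
time: 6.6
eef_pos: [434.6, 321.4, 58.9]
tool_rot: [180.0, 0.0, -168.6]
ft_force: [-0.3, 0.3, 0.5]
gripper_width: 0.4
grip_force: 0.0
time: 6.77
eef_pos: [434.5, 321.3, 57.8]
tool_rot: [180.0, 0.0, -168.6]
ft_force: [0.7, 0.1, 0.9]
gripper_width: 0.3
grip_force: 0.0
```

```bash
python3 -m inch '[{"dp":[0,0,0.001],"roll":0,"jaw":1},{"dp":[0,0,0.001],"roll":0,"jaw":1}]'
python3 -m inch '[{"dp":[0,0,-0.02],"roll":0,"jaw":1},{"dp":[0,0,-0.05],"roll":0,"jaw":1},{"dp":[0,0,-0.08],"roll":0,"jaw":1},{"dp":[0,0,-0.11],"roll":0,"jaw":1},{"dp":[0,0,-0.13],"roll":0,"jaw":1},{"dp":[0,0,-0.13],"roll":0,"jaw":1},{"dp":[0,0,-0.13],"roll":0,"jaw":1}]'
python3 - <<'E'
from h import *
b=r.camera("side")["frame"]
s=r.read_state(); print(s["time"],s["eef_pos"],s["ft_force"])
cv2.imwrite("pics/s5.png",cv2.resize(b[190:370,210:430],None,fx=3.3,fy=3.3,interpolation=cv2.INTER_CUBIC))
E
```

```text
time: 6.93
eef_pos: [434.6, 321.4, 57.5]
tool_rot: [180.0, 0.0, -168.6]
ft_force: [-1.0, -0.8, 2.8]
gripper_width: 0.4
grip_force: 1.9
time: 7.52
eef_pos: [434.9, 321.6, 187.9]
tool_rot: [179.9, 0.1, -168.6]
ft_force: [-0.9, -0.6, -0.2]
gripper_width: 0.7
grip_force: 0.0
7.5667 [434.08201542 321.02449295 186.50563377] [ 0.25443272  0.86335033 -0.6347947 ]
```

View pics/s5.png

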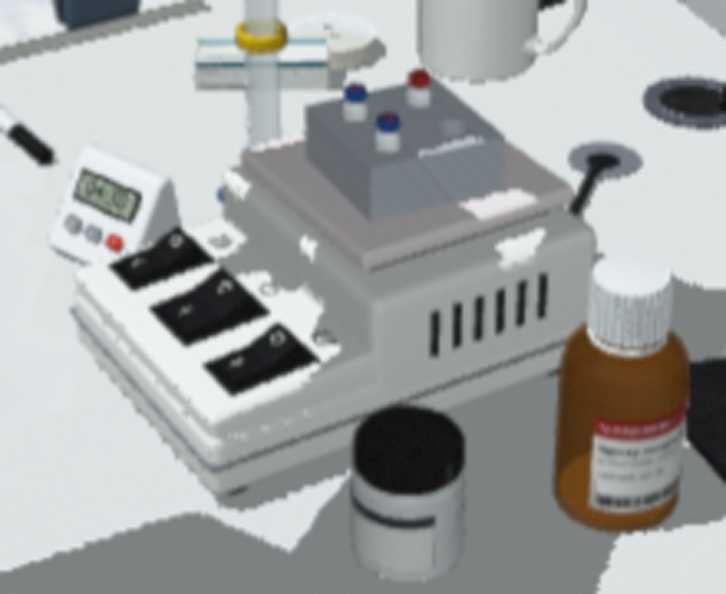

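All three rockers show their rear ends up, at (180,235), (225,275) and (280,330), so all are on. The vials, block, jar, bottle and timer look undisturbed, and the arm is clear. I hand in the job.

```bash
python3 -c "
from bench import r
print(r.close_job())"
```

```text
the job is handed in; nothing more can be done
None
```

I switched on mains, then stirring, then heating. The last picture shows all three rockers on, nothing visibly displaced and the arm clear; the job is handed in, but no verdict was returned.

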